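# Hold a jar at proof pressure on the leak tester

## Task

Leak-test the upturned jar in the nest: swing the toggle clamp's handle over until the clamp has snapped over centre and locked down on the jar, and only then turn the air box's dial clockwise, past its first and second clicks, to the third one. The third position springs back when let go, so finish while still holding the dial there, with the jar still clamped, and leave the bottle and the two other jars where they stand.

Things in the scene. Friction and masses are not known exactly. Their poses are not given: they have to be found in the camera images.
- nest: Leak-test fixture fixed to the bench: aluminium plate 250 x 110 x 12 mm (x -190 to +60), a white ring (82 mm across, top 22 mm up) holding the jar, and a riser block 100 mm high with a horizontal-handle toggle clamp, arm pivot at x -80, z 122 mm. Origin on the bench under the jar's axis; z up, x level from clamp to jar (the handle points to -x), y along the clamp's hinge pins.
- handle_grip (a point): Middle of the clamp handle's round rubber grip (17 mm thick, 66 mm long). Moves in the nest's xz plane, y = 0; path (x, z mm): open (-132, 227) with the handle nearly upright, (-144, 225), (-164, 218), (-179, 210), (-188, 202), (-193, 183), (-194, 166), dead centre (-194, 137), locked (-193, 124) with the handle about level. The handle turns 80 degrees about y on the way: the hold must let it.
- clamp_handle (a joint): Turn of the clamp's handle relative to its arm, rad: 0 fully open (start), pad meets the jar at about 2.55, dead centre 2.91, locked on its stop 2.99. About 1 N at the grip moves it, 5 to 8 N just before dead centre; past that it snaps on by itself and stays, and the robot may let go. Lifting the handle unlocks it.
- clamp_arm (a joint): Angle of the clamp's arm, rad: 0 swung up, about 1.51 lying nearly level over the jar when locked.
- clamp_pad: Round rubber pad 22 mm wide on the spindle at the end of the clamp's arm, 80 mm from the arm's pivot; locked, it presses on the middle of the jar with about 12 N. Origin at the pad's upper end; z along the spindle, up when the arm is level.
- jar: Empty clear glass jar, 70 mm across, 82 mm high, about 0.16 kg, already in place: mouth down (58 mm across) on the seal in the nest's ring. Origin at the centre of its mouth, 15 mm above the bench, z up.
- air_box: Grey steel box 190 x 150 mm and 66 mm high, screwed to the bench. On top are the dial (its axis at x = -50, y = 0 mm) and a flat pressure gauge (at x = +48, 8 mm high, 68 mm across). Origin at the centre of the underside, z up; x runs from the dial to the gauge.
- dial_knob: The black dial: a bar 50 mm long (its x), 14 mm wide (its y, the way to pinch it) and 34 mm high on a round skirt 52 mm across; the bar stands from 76 to 110 mm above the bench. Origin on the dial's axis at the box's top, 66 mm above the bench, z up. At rest the bar lies along the air box's x axis, a white line pointing to the box's -x; it turns with the dial.
- dial (a joint): Turn of the dial, rad, clockwise seen from above: 0 at rest, first click 0.4, second 0.8, third 1.2 (a firm end is felt from 1.25, stop 1.30). It stays in the first two clicks; from the third it springs back when let go. Getting over a click takes up to 0.3 N m, holding at the third about 0.1 to 0.2 N m.
- sauce_bottle: Bystander: dark sauce bottle, 66 mm across, 215 mm high. Origin at the centre of its underside.
- paste_jar: Bystander: capped jar of paste, 70 mm across, 85 mm high. Origin at the centre of its underside.
- next_jar: Bystander: another empty glass jar like the one in the nest, mouth down on the bench beyond it. Origin at the centre of its mouth on the bench.
Not all that is in view belongs to the job. Leave any blue or purple look-alike of the jar alone.

How it is judged:
By the outcome, as a careful person would: the job done as asked, in the order asked, and still so for the second after the job is handed in, while the arm keeps its last pose, push and grip.
It also fails if it takes over 43 s, if anything falls off the work surface, if the arm or the gripper's body presses on something with over 40 N, if the wrist force passes 120 N, or if a joint passes its speed limit or range.

## Robot

A 6-joint arm with a two-finger parallel gripper is mounted at the origin on the work surface. World frame = base frame: x ahead of the robot, y to its left, z up, the work surface at z = 0. Lengths are in mm, angles in degrees, forces in N, time in s.
With the tool pointing down it reaches from about 350 to 850 mm from the base axis. Payload 8.1 kg.
Tool frame: the origin (TCP) lies on the centre line of the jaws, within the pads' length; the fingertips stand 11 mm ahead of it and the grasp point (between the pads) lies 8 mm behind it; z points along the fingers, y is the direction in which the jaws open and shut (so a half turn about z gives the same grasp; the last joint's range is limited). The gripper opens to 85 mm and grips with 20 to 120 N. Pads are 22 mm wide; open, the fingers measure 114 mm over their backs; the gripper's body (76 mm by 85 mm) begins 54 mm behind the grasp point. The pads swing forward as they close: fully open they stand 13 mm farther back than shut.
Start: joints at [71.769, 7.471, 85.268, -0, 87.261, -4.893], TCP at [138.399, 583.824, 242.292] pointing down, gripper open.
Joint ranges: [-169.43, 169.43], [-51.17, 129.36], [1.28, 143.12], [-76.62, 256.62], [0, 156.53], [-152.29, 152.29]. Speed limits (degrees/s): [136.94, 136.94, 159.86, 180, 180, 180].

## Interface

Orientations are given as [roll, pitch, yaw] about the fixed x, y, z axes, in that order (R = Rz(yaw) Ry(pitch) Rx(roll)).
In Python, from bench import telemetry, viewer, r gives the robot as it stands.
- The arm moves only by the shell command python3 -m inch 'ROWS' [FORCE]. ROWS is JSON, a list of rows, each a list of 3 entries, a list of its own where there are three numbers: the shift along the tool's x, y, z in cm, then the turn, a rotation vector about the tool's x, y, z in rad, then the opening, from 0 (shut) to 1 (fully open). A call has 1 to 20 rows; each row is the pose to reach, as a shift and turn from the pose commanded when the call began, along the tool's axes at that moment; what a row does not reach only later rows make up. A row lasts 1/10 s, in which the tool goes at most 50 mm and 8.59 degrees, less where a joint would pass 70% of its speed; a pose out of reach is approached as far as the arm can. A call with a gripper value outside its range is refused whole. The fingers move at their own pace and stop on an object; FORCE is the grip in N (left out, the last holds). Time passes only in rows, so rows that repeat a pose let the fingers close. It gives the time, the measured TCP pose, the force and the opening at its end, in the units of the state.
- telemetry.sense(): the state, without advancing time (a new reading comes with each control period).
- viewer.snapshot(name): name is "side" or "top"; returns the picture (384x512x3 uint8, red, green, blue); there is no depth.
- viewer.camera_model(name): a dict with "fx", "fy", "cx", "cy" (pixels), "dist" ([k1, k2, p1, p2, k3] as OpenCV has them; the pictures are not rectified), "cam_to_world" (4x4, takes a point from camera to world coordinates). Camera axes: x right, y down, z forward; pixel columns grow to the right and rows downward; lengths in mm; the calibration is good to about 2 mm. A picture is of the moment at which its call begins. camera_model takes no time and is no camera call.
- r.hand_in(): hands the job in, once; it reports no verdict.
The state is a dict: "time": time; "joint_pos": joint angles; "qd": joint speeds; "joint_efforts": joint torques, N m; "tool_pos": TCP position; "tcp_rot": TCP orientation; "ft_force": force on the tool from outside, world axes, zero at the start; "wrist_torque": the same for the moment, N m; "finger_gap": finger opening in mm.
Only numpy, scipy, OpenCV 4.12 (cv2) and the standard library are available. Lean on these libraries where they do the work, as an engineer would, in place of code of your own. Each camera call takes 0.05 s, during which the arm holds its last target.

## Working session

There is one attempt and no reset: what is moved stays moved. The work goes in short steps, Python scripts to look and compute and a shell command to move; the robot and the scene stay as the last step left them, time stands still between calls to the robot, and variables do not carry over. Pictures are saved under pics/ and viewed, and the job is handed in when it is done.

```bash
ls; mkdir -p pics; python3 - <<'E'
from bench import telemetry, viewer, r
import cv2
print(telemetry.sense())
for n in("side","top"):
    im=viewer.snapshot(n); cv2.imwrite(f"pics/{n}0.png",im[:,:,::-1]); m=viewer.camera_model(n); print(n,m)
E
```

```text
pics
{'time': 0.0, 'joint_pos': array([ 7.17693957e+01,  7.51767205e+00,  8.53291441e+01,  6.66438400e-04,
        8.72610416e+01, -4.89263778e+00]), 'qd': array([-0.08038703,  0.02910722,  0.05844167,  0.03449851, -0.04000544,
        0.05492852]), 'joint_efforts': array([ 1.04425057e-03, -5.69403827e+01, -5.00541973e+01,  6.04860520e-05,
        1.52332813e-02,  1.53094241e-06]), 'tool_pos': array([138.2210525 , 583.31999887, 241.2189752 ]), 'tcp_rot': array([-1.79892592e+02, -9.86224830e-03,  1.66661992e+02]), 'ft_force': array([ 0.18325645,  0.14836501, -0.31063385]), 'wrist_torque': array([-0.01518282,  0.03383124, -0.02211024]), 'finger_gap': 85.57773889618285}
side {'fx': 352.54733958920065, 'fy': 352.54733958920065, 'cx': 255.00680738149077, 'cy': 185.13616226416528, 'dist': array([0.01015918, 0.        , 0.        , 0.        , 0.        ]), 'cam_to_world': array([[-9.64341808e-01, -1.82888227e-01,  1.91302832e-01,
         4.02140505e+02],
       [-2.64256476e-01,  7.05270705e-01, -6.57846294e-01,
         7.56152834e+02],
       [-1.46079404e-02, -6.84941697e-01, -7.28451426e-01,
         1.02120577e+03],
       [ 0.00000000e+00,  0.00000000e+00,  0.00000000e+00,
         1.00000000e+00]])}
top {'fx': 424.6067824183285, 'fy': 424.6067824183285, 'cx': 258.620345114732, 'cy': 183.8448836092935, 'dist': array([0.04796545, 0.        , 0.        , 0.        , 0.        ]), 'cam_to_world': array([[ 1.27304544e-02, -9.96466577e-01,  8.30198539e-02,
         4.86973273e+02],
       [-9.99857828e-01, -1.17676187e-02,  1.20766992e-02,
        -1.24642586e+00],
       [-1.10570811e-02, -8.31617927e-02, -9.96474715e-01,
         1.81742394e+03],
       [ 0.00000000e+00,  0.00000000e+00,  0.00000000e+00,
         1.00000000e+00]])}
```

```bash
python3 - <<'E'
import cv2
for n in("side","top"):
    im=cv2.imread(f"pics/{n}0.png"); cv2.imwrite(f"pics/{n}0b.png",cv2.resize(im,(800,600),interpolation=cv2.INTER_CUBIC))
E
```

```text
(no output)
```

View pics/side0b.png

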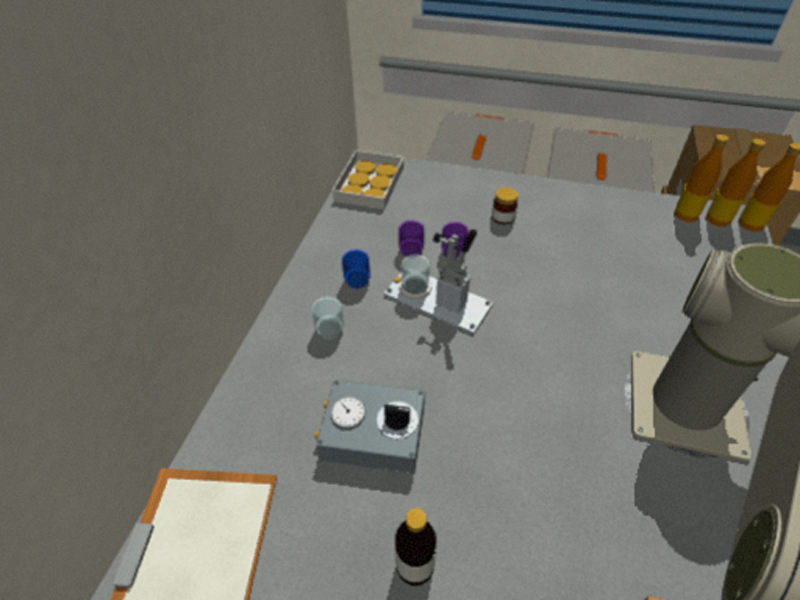

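View pics/top0b.png

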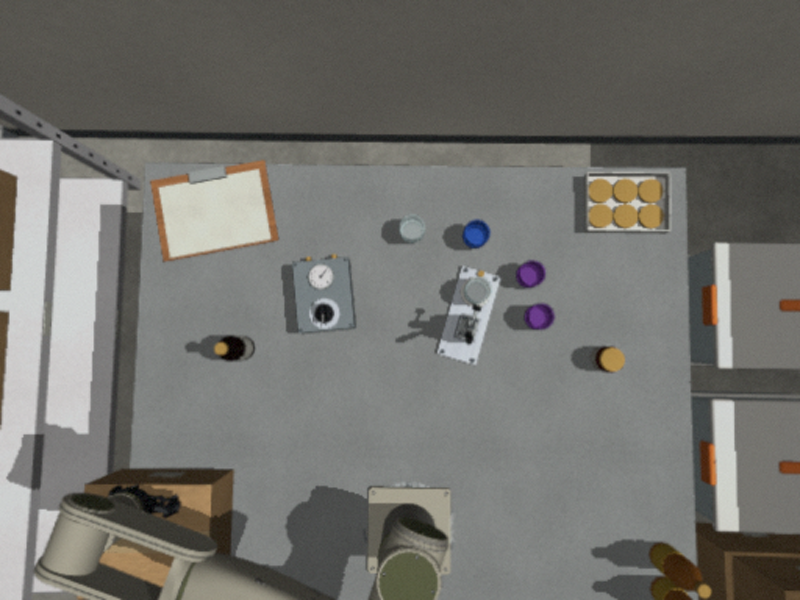

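```bash
python3 - <<'E'
import cv2,numpy as np
t=cv2.imread("pics/top0.png");s=cv2.imread("pics/side0.png")
a=cv2.resize(t[160:240,270:350],(400,400),interpolation=cv2.INTER_CUBIC)
b=cv2.resize(t[155:225,175:245],(400,400),interpolation=cv2.INTER_CUBIC)
cv2.imwrite("pics/cropt.png",np.hstack([a,b]))
a=cv2.resize(s[135:215,240:320],(400,400),interpolation=cv2.INTER_CUBIC)
b=cv2.resize(s[230:310,195:275],(400,400),interpolation=cv2.INTER_CUBIC)
cv2.imwrite("pics/crops.png",np.hstack([a,b]))
E
```

```text
(no output)
```

View pics/cropt.png

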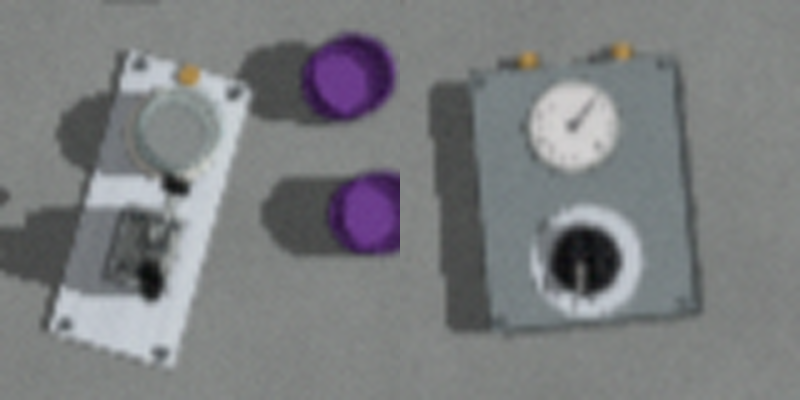

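View pics/crops.png

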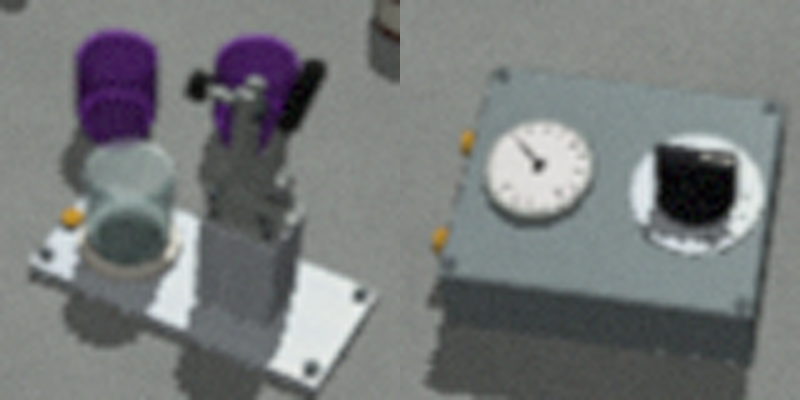

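```bash
cat > h.py <<'E'
import cv2,numpy as np
from bench import telemetry, viewer, r
def ray(n,px):
    m=viewer.camera_model(n);K=np.array([[m['fx'],0,m['cx']],[0,m['fy'],m['cy']],[0,0,1]])
    u=cv2.undistortPoints(np.array(px,float).reshape(-1,1,2),K,m['dist'])[:,0]
    T=np.array(m['cam_to_world']);d=np.c_[u,np.ones(len(u))]@T[:3,:3].T
    return T[:3,3],d
def onz(n,px,z):
    o,d=ray(n,px); return o+d*((z-o[2])/d[:,2])[:,None]
def proj(n,P):
    m=viewer.camera_model(n);K=np.array([[m['fx'],0,m['cx']],[0,m['fy'],m['cy']],[0,0,1]])
    W=np.linalg.inv(np.array(m['cam_to_world']))
    return cv2.projectPoints(np.array(P,float).reshape(-1,1,3),cv2.Rodrigues(W[:3,:3])[0],W[:3,3],K,m['dist'])[0][:,0]
E
python3 - <<'E'
from h import *
np.set_printoptions(precision=1,suppress=True)
t=np.array([[127,50],[252,90],[172,366],[49,330]])/5+[270,160]-.4
P=onz('top',t,12);print(P)
ctr=P.mean(0);print('plate',ctr,[np.linalg.norm(P[i]-P[i-1]) for i in range(4)])
ex=(P[0]+P[1]-P[2]-P[3]);ex/=np.linalg.norm(ex);ey=np.array([-ex[1],ex[0],0]);e2=P[0]-P[1]+P[3]-P[2]
print('yaw',np.degrees(np.arctan2(ex[1],ex[0])),'by short', np.degrees(np.arctan2(-e2[0],e2[1])),'origin',ctr+65*ex)
b=(np.array([[470,72],[678,55],[702,315],[492,331]])-[400,0])/5.714+[175,155]-.4
B=onz('top',b,66);c=B.mean(0);print(B,'box',c,[np.linalg.norm(B[i]-B[i-1]) for i in range(4)])
f=B[0]+B[1]-B[2]-B[3];f/=np.linalg.norm(f);g=B[0]-B[1]+B[3]-B[2]
print('yaw',np.degrees(np.arctan2(f[1],f[0])),np.degrees(np.arctan2(-g[0],g[1])),'dial',c-50*f)
# skirt & gauge direct
S=onz('top',(np.array([[586,261],[574,126]])-[400,0])/5.714+[175,155]-.4,70);print('skirt,gauge top',S)
S=onz('side',(np.array([[697,195],[538,168]])-[400,0])/5+[195,230]-.4,70);print('side',S)
# side plate corners
s=np.array([[30,268],[105,195],[378,290],[315,388]])/5+[240,135]-.4
print('side plate',onz('side',s,12)); 
s=(np.array([[498,70],[782,100],[755,318],[440,275]])-[400,0])/5+[195,230]-.4
print('side box',onz('side',s,66),onz('side',s,66).mean(0))
# grip by two views
ot,dt=ray('top',np.array([[150,280]])/5+[270,160]-.4); os_,ds=ray('side',np.array([[303,97]])/5+[240,135]-.4)
A=np.c_[dt[0],-ds[0]];k=np.linalg.lstsq(A,os_-ot,rcond=None)[0];print('grip',ot+k[0]*dt[0],os_+k[1]*ds[0])
th=np.arctan2(ex[1],ex[0]); O=ctr+65*ex
print('expected grip',O+ex*-132+[0,0,215])
E
```

```text
[[ 700.3 -134.    12. ]
 [ 667.2 -240.6   12. ]
 [ 432.5 -173.3   12. ]
 [ 461.3  -69.5   12. ]]
plate [ 565.3 -154.4   12. ] [np.float64(247.56984591232987), np.float64(111.55673614580104), np.float64(244.08864827408178), np.float64(107.78669258985602)]
yaw -15.550350182909098 by short -16.393413789913943 origin [ 627.9 -171.8   12. ]
[[698.8 319.1  66. ]
 [713.  168.1  66. ]
 [524.4 147.   66. ]
 [511.1 298.1  66. ]] box [611.8 233.1  66. ] [np.float64(188.83701638516695), np.float64(151.6585866519093), np.float64(189.79286695486496), np.float64(151.6877024820405)]
yaw 6.361542615846982 5.207454173642609 dial [562.1 227.5  66. ]
skirt,gauge top [[562.1 231.1  70. ]
 [659.8 242.   70. ]]
side [[563.2 232.5  70. ]
 [662.5 239.6  70. ]]
side plate [[ 698.4 -130.2   12. ]
 [ 662.2 -222.8   12. ]
 [ 433.1 -175.3   12. ]
 [ 462.9  -68.    12. ]]
side box [[712.  176.   66. ]
 [529.8 151.4  66. ]
 [510.4 298.4  66. ]
 [696.1 319.9  66. ]] [612.1 236.4  66. ]
grip [ 502.5 -136.2  228.3] [ 501.4 -136.3  228.3]
expected grip [ 500.8 -136.4  227. ]
```

```bash
python3 -m inch '[[[-51.9,-61.7,-9.8],[0,0,0.043],1],[[-51.9,-61.7,-9.8],[0,0,0.043],1],[[-51.9,-61.7,-9.8],[0,0,0.043],1],[[-51.9,-61.7,-9.8],[0,0,0.043],1],[[-51.9,-61.7,-9.8],[0,0,0.043],1],[[-51.9,-61.7,-9.8],[0,0,0.043],1],[[-51.9,-61.7,-9.8],[0,0,0.043],1],[[-51.9,-61.7,-9.8],[0,0,0.043],1],[[-51.9,-61.7,-9.8],[0,0,0.043],1],[[-51.9,-61.7,-9.8],[0,0,0.043],1],[[-51.9,-61.7,-9.8],[0,0,0.043],1],[[-51.9,-61.7,-9.8],[0,0,0.043],1],[[-51.9,-61.7,-9.8],[0,0,0.043],1],[[-51.9,-61.7,-9.8],[0,0,0.043],1],[[-51.9,-61.7,-9.8],[0,0,0.043],1],[[-51.9,-61.7,-9.8],[0,0,0.043],1],[[-51.9,-61.7,-9.8],[0,0,0.043],1],[[-51.9,-61.7,-9.8],[0,0,0.043],1],[[-51.9,-61.7,-9.8],[0,0,0.043],1],[[-51.9,-61.7,-9.8],[0,0,0.043],1]]' 25
```

```text
time: 2.1
tool_pos: [500.7, -134.9, 340.2]
tcp_rot: [180.0, -0.0, 164.3]
ft_force: [-0.1, -0.1, 0.3]
finger_gap: 85.5
```

```bash
python3 - <<'E'
from h import *
t=viewer.snapshot('top')[:,:,::-1];s=viewer.snapshot('side')[:,:,::-1]
a=cv2.resize(t[150:250,260:360],(400,400),interpolation=cv2.INTER_CUBIC)
b=cv2.resize(s[95:195,230:330],(400,400),interpolation=cv2.INTER_CUBIC)
cv2.imwrite("pics/c1.png",np.hstack([a,b]))
E
```

```text
(no output)
```

View pics/c1.png

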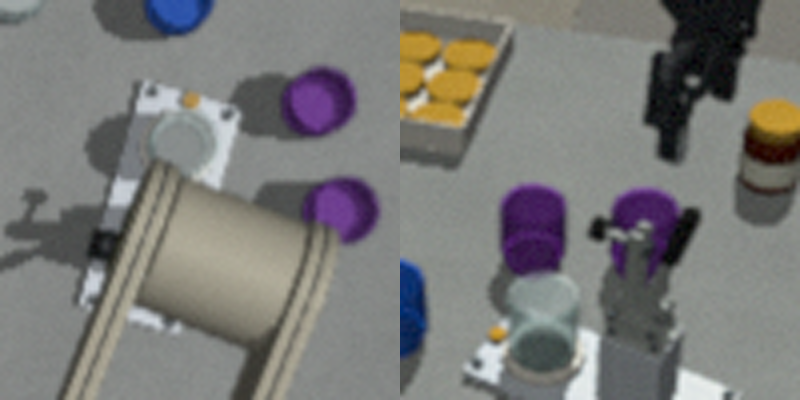

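The side view (right half) shows the open gripper above the clamp's upright handle (crop 685,235). The pad is at (600,228) and the jar at (540,320). I'll descend and pinch.

```bash
python3 -m inch '[[[0,0.05,3],[0,0,0],1],[[0,0.05,6],[0,0,0],1],[[0,0.05,8],[0,0,0],1],[[0,0.05,10],[0,0,0],1],[[0,0.05,11],[0,0,0],1],[[0,0.05,12.1],[0,0,0],1],[[0,0.05,12.1],[0,0,0],1]]' 25; python3 -m inch '[[[0,0,0],[0,0,0],0.12],[[0,0,0],[0,0,0],0.12],[[0,0,0],[0,0,0],0.1],[[0,0,0],[0,0,0],0.1],[[0,0,0],[0,0,0],0.1],[[0,0,0],[0,0,0],0.1],[[0,0,0],[0,0,0],0.1],[[0,0,0],[0,0,0],0.1]]' 25
```

```text
time: 2.9
tool_pos: [500.6, -135.2, 218.2]
tcp_rot: [180.0, -0.1, 164.2]
ft_force: [-0.3, -0.4, -0.1]
finger_gap: 85.5
time: 3.7
tool_pos: [501.4, -136.1, 219.8]
tcp_rot: [-180.0, 0.0, 164.2]
ft_force: [-1.5, -2.2, 3.7]
finger_gap: 16.7
```

```bash
python3 -m inch '[[[0.6,0,0.1],[0,0,0],0.1],[[1.2,0,0.2],[0,0,0],0.1],[[2.2,0,0.5],[0,0,0],0.1],[[3.2,0,0.9],[0,0,0],0.1],[[4.0,0,1.3],[0,0,0],0.1],[[4.7,0,1.7],[0,0,0],0.1],[[5.2,0,2.1],[0,0,0],0.1],[[5.6,0,2.5],[0,0,0],0.1],[[5.6,0,2.5],[0,0,0],0.1]]' 20
python3 - <<'E'
from h import *
t=viewer.snapshot('top')[:,:,::-1];s=viewer.snapshot('side')[:,:,::-1]
a=cv2.resize(t[150:250,260:360],(400,400),interpolation=cv2.INTER_CUBIC)
b=cv2.resize(s[115:215,230:330],(400,400),interpolation=cv2.INTER_CUBIC)
cv2.imwrite("pics/c2.png",np.hstack([a,b]))
print(telemetry.sense()['ft_force'],telemetry.sense()['wrist_torque'])
E
```

```text
time: 4.6
tool_pos: [446.2, -120.5, 193.6]
tcp_rot: [-180.0, -0.1, 164.2]
ft_force: [-2.3, -3.7, 2.2]
finger_gap: 16.0
[-2.33514881 -5.01880854  2.17510211] [-0.76475066  0.14708541  0.00407215]
```

View pics/c2.png

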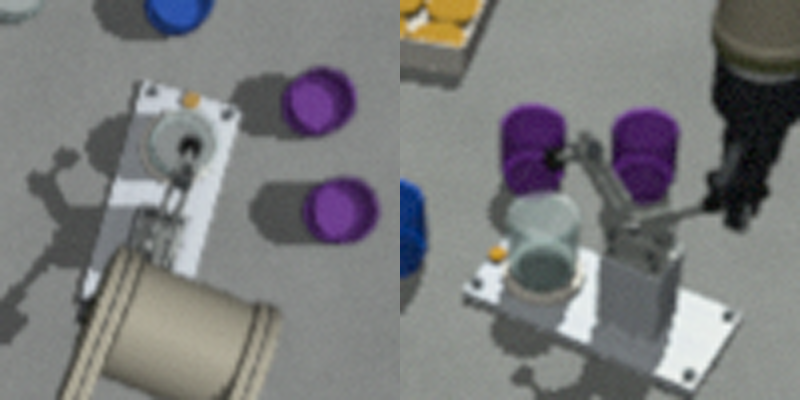

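The handle is following: it has swung toward the robot, and the arm and pad (crop 555,158) are coming down over the jar. Next I'll press down to the lock.

```bash
python3 -m inch '[[[0.3,0,1.0],[0,0,0],0.1],[[0.5,0,1.9],[0,0,0],0.1],[[0.55,0,2.7],[0,0,0],0.1],[[0.6,0,3.6],[0,0,0],0.1],[[0.6,0,4.4],[0,0,0],0.1],[[0.6,0,5.1],[0,0,0],0.1],[[0.6,0,5.8],[0,0,0],0.1],[[0.6,0,6.5],[0,0,0],0.1],[[0.55,0,7.1],[0,0,0],0.1],[[0.5,0,7.6],[0,0,0],0.1],[[0.5,0,7.9],[0,0,0],0.1],[[0.5,0,7.9],[0,0,0],0.1],[[0.5,0,7.9],[0,0,0],0.1]]' 20
python3 - <<'E'
from h import *
t=viewer.snapshot('top')[:,:,::-1];s=viewer.snapshot('side')[:,:,::-1]
a=cv2.resize(t[150:250,260:360],(400,400),interpolation=cv2.INTER_CUBIC)
b=cv2.resize(s[115:215,230:330],(400,400),interpolation=cv2.INTER_CUBIC)
cv2.imwrite("pics/c3.png",np.hstack([a,b]))
print(telemetry.sense()['ft_force'],telemetry.sense()['wrist_torque'])
E
```

```text
time: 6.0
tool_pos: [442.0, -119.4, 114.5]
tcp_rot: [-180.0, -0.0, 164.2]
ft_force: [1.5, -5.5, -2.0]
finger_gap: 16.2
[ 2.36679608 -5.96863117 -2.90578582] [-0.98046724 -0.39430188  0.03807824]
```

View pics/c3.png

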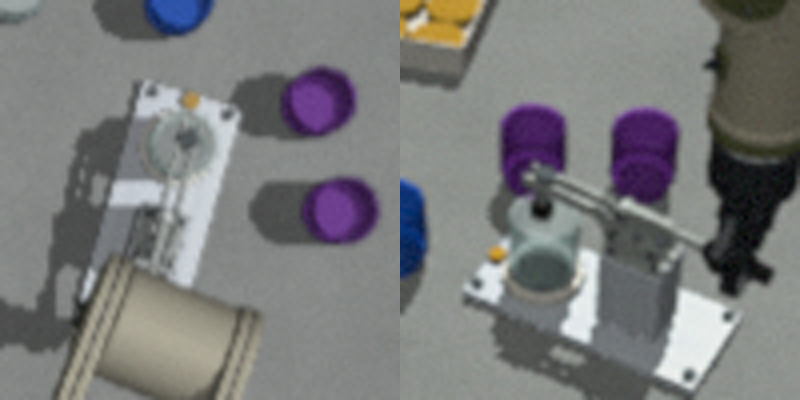

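```bash
python3 -m inch '[[[0,0,0.2],[0,0,0],0.1],[[0,0,0.4],[0,0,0],0.1],[[0,0,0.4],[0,0,0],0.1]]' 20;python3 -m inch '[[[0,0,-0.2],[0,0,0],0.3],[[0,0,-0.2],[0,0,0],0.6],[[0,0,-0.2],[0,0,0],1],[[0,0,-0.2],[0,0,0],1],[[0,0,-0.2],[0,0,0],1],[[0,0,-0.2],[0,0,0],1]]'
python3 - <<'E'
from h import *
t=viewer.snapshot('top')[:,:,::-1];s=viewer.snapshot('side')[:,:,::-1]
a=cv2.resize(t[150:250,260:360],(400,400),interpolation=cv2.INTER_CUBIC)
b=cv2.resize(s[115:215,230:330],(400,400),interpolation=cv2.INTER_CUBIC)
cv2.imwrite("pics/c4.png",np.hstack([a,b]))
print(telemetry.sense()['ft_force'],telemetry.sense()['wrist_torque'])
E
```

```text
time: 6.4
tool_pos: [442.2, -119.4, 110.5]
tcp_rot: [-180.0, -0.0, 164.2]
ft_force: [3.6, -7.3, -3.4]
finger_gap: 16.2
time: 7.0
tool_pos: [442.5, -119.1, 113.3]
tcp_rot: [180.0, -0.0, 164.2]
ft_force: [0.2, -1.2, 0.6]
finger_gap: 85.2
[-0.2401578   0.45844228  1.67817712] [-0.0134988   0.02596483  0.03953771]
```

View pics/c4.png

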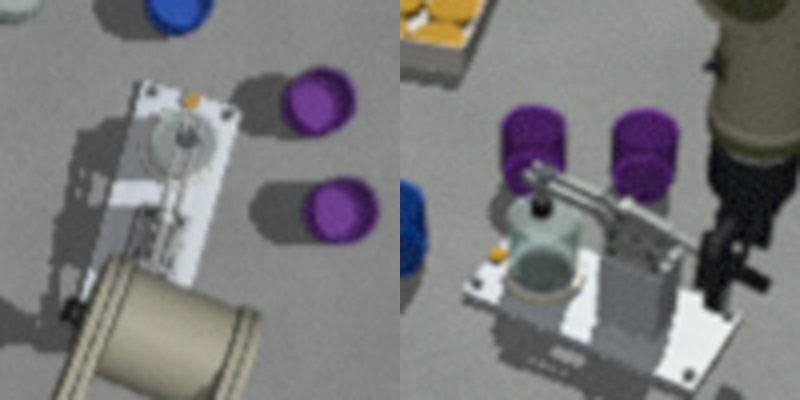

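```bash
python3 -m inch '[[[0,0,-3],[0,0,0],1],[[0,0,-7],[0,0,0],1],[[0,0,-11],[0,0,0],1],[[0,0,-15],[0,0,0],0],[[0,0,-15],[0,0,0],0]]'
python3 - <<'E'
from h import *
t=viewer.snapshot('top')[:,:,::-1];s=viewer.snapshot('side')[:,:,::-1]
b=cv2.resize(s[125:215,230:350],(800,600),interpolation=cv2.INTER_CUBIC)
cv2.imwrite("pics/c5.png",b)
ey=np.array([np.sin(np.radians(15.8)),np.cos(np.radians(15.8)),0]);ex=np.array([ey[1],-ey[0],0]);O=np.array([628,-171.8,0])
for x,z in((-193,124),(-194,137),(-226,124),(-160,124),(-80,122),(-170,130)): print(x,z,(proj('side',O+x*ex+[0,0,z])[0]-[230,125]+.5)*6.667)
E
```

```text
time: 7.6
tool_pos: [445.3, -120.2, 270.2]
tcp_rot: [-179.9, 0.6, 164.2]
ft_force: [0.5, 0.9, 1.0]
finger_gap: 59.1
-193 124 [561.00747309 384.86638105]
-194 137 [565.41888814 368.35813455]
-226 124 [619.07796268 407.98229674]
-160 124 [504.0660401  362.19746969]
-80 122 [370.32736549 311.63993987]
-170 130 [522.27537625 361.11158468]
```

View pics/c5.png

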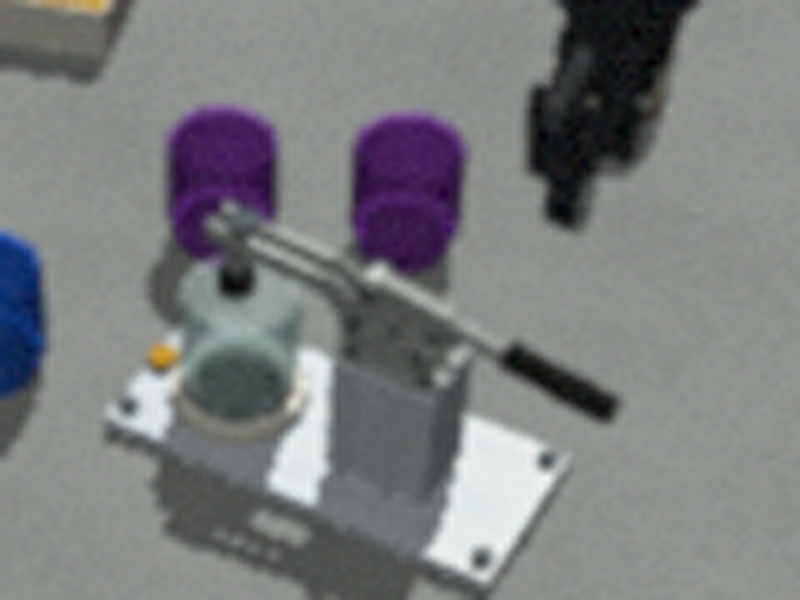

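The handle is free of the gripper. Its grip runs from (508,358) to (615,408), with its middle at (561,383). That matches the locked position projected at (561,385), not dead centre at (565,368). The pad sits on the jar. The dial is next.

```bash
python3 -m inch '[[[0,0,0],[0,0,0],0.5],[[0,0,0],[0,0,0],0.6]]'
python3 - <<'E'
from h import *
p=telemetry.sense();print(p['tool_pos'],p['tcp_rot'])
a=np.radians(164.2);d=np.array([562.5,230.5,200])-p['tool_pos']
print(d@[np.cos(a),np.sin(a),0],d@[np.sin(a),-np.cos(a),0],-d[2])
E
```

```text
time: 7.9
tool_pos: [441.6, -118.9, 261.4]
tcp_rot: [180.0, -0.2, 164.2]
ft_force: [0.5, 0.0, -0.7]
finger_gap: 51.1
[ 441.64956517 -118.87660777  261.43393163] [ 1.79984886e+02 -1.78120717e-01  1.64195621e+02]
-21.156113847577338 369.08164477053066 61.43393162605798
```

```bash
python3 -m inch '[[[-0.3,4.5,0],[0,0,-0.04],0.6],[[-0.6,9,0],[0,0,-0.08],0.6],[[-0.9,13.5,0],[0,0,-0.13],0.6],[[-1.2,18,0],[0,0,-0.18],0.6],[[-1.5,22.5,0],[0,0,-0.23],0.6],[[-1.8,27,1],[0,0,-0.28],0.6],[[-2.0,31,2],[0,0,-0.33],0.6],[[-2.1,35,4],[0,0,-0.36],0.6],[[-2.1,36.9,6.2],[0,0,-0.379],0.6],[[-2.1,36.9,6.2],[0,0,-0.379],0.6],[[-2.1,36.9,6.2],[0,0,-0.379],0.6],[[-2.1,36.9,6.2],[0,0,-0.379],0.6]]' 100
python3 - <<'E'
from h import *
p=telemetry.sense();print(p['tool_pos'],p['tcp_rot'])
s=viewer.snapshot('side')[:,:,::-1];t=viewer.snapshot('top')[:,:,::-1]
cv2.imwrite("pics/c6.png",np.hstack([cv2.resize(s[200:300,190:290],(400,400),interpolation=cv2.INTER_CUBIC),cv2.resize(t[150:250,160:260],(400,400),interpolation=cv2.INTER_CUBIC)]))
E
```

```text
time: 9.1
tool_pos: [563.4, 229.3, 201.8]
tcp_rot: [-180.0, 0.0, -174.1]
ft_force: [0.5, 0.8, 0.3]
finger_gap: 51.2
[563.35965451 229.33142668 201.79508051] [-1.79982946e+02  1.79914641e-02 -1.74145049e+02]
```

View pics/c6.png

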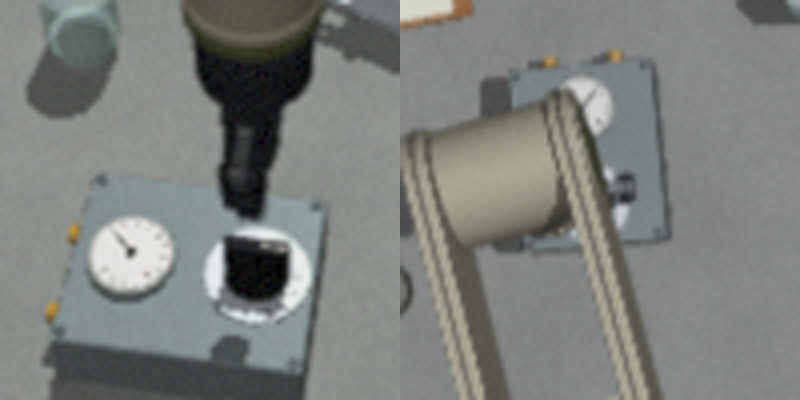

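The gripper stands above the dial, whose bar is at crop (257,270) in the side view. Its opening is 51 mm and the yaw matches the bar. I'll descend and pinch.

```bash
python3 -m inch '[[[0,0,3],[0,0,0],0.6],[[0,0,6],[0,0,0],0.6],[[0,0,8],[0,0,0],0.6],[[0,0,10],[0,0,0],0.6],[[0,0,10.8],[0,0,0],0.6],[[0,0,10.8],[0,0,0],0.6],[[0,0,10.8],[0,0,0],0.6]]' 40; python3 -m inch '[[[0,0,0],[0,0,0],0.1],[[0,0,0],[0,0,0],0.1],[[0,0,0],[0,0,0],0.1],[[0,0,0],[0,0,0],0.1],[[0,0,0],[0,0,0],0.1],[[0,0,0],[0,0,0],0.1],[[0,0,0],[0,0,0],0.1]]' 40;  python3 -c "
from bench import telemetry as t
s=t.sense();print(s['ft_force'],s['wrist_torque'],s['tool_pos'],s['tcp_rot'])"
```

```text
time: 9.9
tool_pos: [564.1, 230.1, 94.8]
tcp_rot: [180.0, 0.1, -174.1]
ft_force: [0.0, -0.4, 0.2]
finger_gap: 51.4
time: 10.6
tool_pos: [563.9, 230.4, 94.5]
tcp_rot: [180.0, 0.1, -174.1]
ft_force: [-1.2, -0.9, 6.0]
finger_gap: 12.9
[-1.15818889 -0.87133894  6.01321951] [-0.13498296  0.25155674  0.05916711] [563.85876567 230.41526604  94.51157444] [ 1.79985308e+02  9.56293261e-02 -1.74078868e+02]
```

```bash
python3 -m inch '[[[0,0,0],[0,0,0],0.1],[[0,0,0],[0,0,0],0.1],[[0,0,0],[0,0,0.08],0.1],[[0,0,0],[0,0,0.16],0.1],[[0,0,0],[0,0,0.24],0.1],[[0,0,0],[0,0,0.32],0.1],[[0,0,0],[0,0,0.4],0.1],[[0,0,0],[0,0,0.48],0.1],[[0,0,0],[0,0,0.56],0.1],[[0,0,0],[0,0,0.64],0.1],[[0,0,0],[0,0,0.72],0.1],[[0,0,0],[0,0,0.8],0.1],[[0,0,0],[0,0,0.8],0.1]]' 100; python3 - <<'E'
from h import *
s=telemetry.sense();print(s['ft_force'],s['wrist_torque'],s['tool_pos'],s['tcp_rot'],s['joint_pos'])
s=viewer.snapshot('side')[:,:,::-1]
cv2.imwrite("pics/c7.png",cv2.resize(s[220:300,190:290],(750,600),interpolation=cv2.INTER_CUBIC))
E
```

```text
time: 11.9
tool_pos: [564.2, 231.5, 94.7]
tcp_rot: [179.8, 0.0, 140.0]
ft_force: [0.7, 5.8, 4.8]
finger_gap: 12.6
[0.7197553  5.83985529 4.77630266] [ 0.81858222 -0.20617701 -0.09887061] [564.23656901 231.49955784  94.70206572] [1.79797817e+02 4.26684922e-02 1.40002408e+02] [ 1.74496685e+01  1.53057529e+01  9.22447776e+01  7.64619782e-02
  7.22561062e+01 -3.25759944e+01]
```

View pics/c7.png

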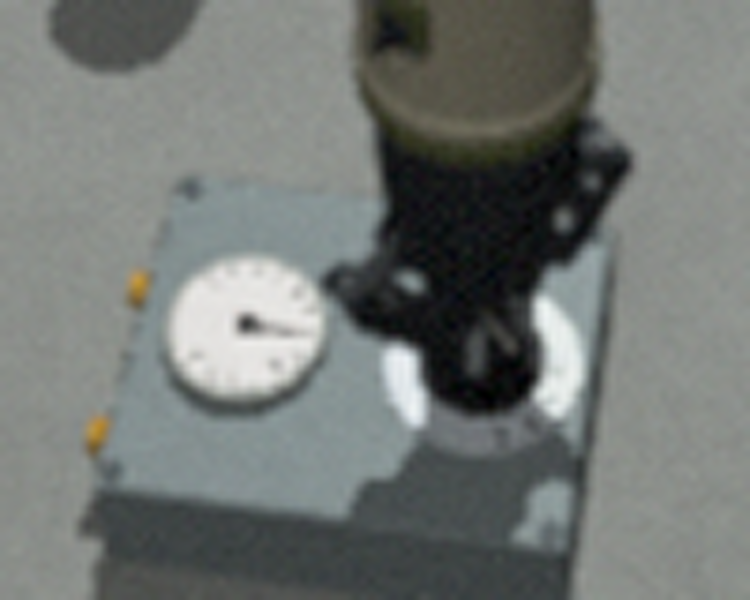

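The gauge needle has moved, from pointing upper left to pointing right. The tool has turned 0.80 rad and the dial with it. On to the third click.

```bash
python3 -m inch '[[[0,0,0],[0,0,0.07],0.1],[[0,0,0],[0,0,0.14],0.1],[[0,0,0],[0,0,0.21],0.1],[[0,0,0],[0,0,0.28],0.1],[[0,0,0],[0,0,0.34],0.1],[[0,0,0],[0,0,0.39],0.1],[[0,0,0],[0,0,0.42],0.1],[[0,0,0],[0,0,0.42],0.1],[[0,0,0],[0,0,0.42],0.1]]' 100; python3 - <<'E'
from h import *
for i in range(2):
    s=telemetry.sense();print(s['ft_force'],s['wrist_torque'],s['tool_pos'],s['tcp_rot'])
    im=viewer.snapshot('side')[:,:,::-1]
cv2.imwrite("pics/c8.png",cv2.resize(im[220:300,190:290],(750,600),interpolation=cv2.INTER_CUBIC))
cv2.imwrite("pics/c9.png",cv2.resize(im[120:220,200:330],(780,600),interpolation=cv2.INTER_CUBIC))
cv2.imwrite("pics/c10.png",cv2.resize(im,(800,600),interpolation=cv2.INTER_CUBIC))
E
```

```text
time: 12.85
tool_pos: [564.7, 231.9, 94.7]
tcp_rot: [179.7, -0.0, 116.1]
ft_force: [3.4, 7.5, 1.9]
finger_gap: 12.0
[3.35186808 7.49293935 1.92891197] [ 1.13416717 -0.65414986  0.14433851] [564.67402511 231.88435495  94.70844351] [ 1.79726181e+02 -4.82351742e-02  1.16149414e+02]
[3.7485924  8.36863072 2.33672641] [ 1.07812852 -0.73095644  0.17805215] [564.68948886 231.84992534  94.71585941] [ 1.79726516e+02 -4.80582196e-02  1.16147494e+02]
```

View pics/c8.png

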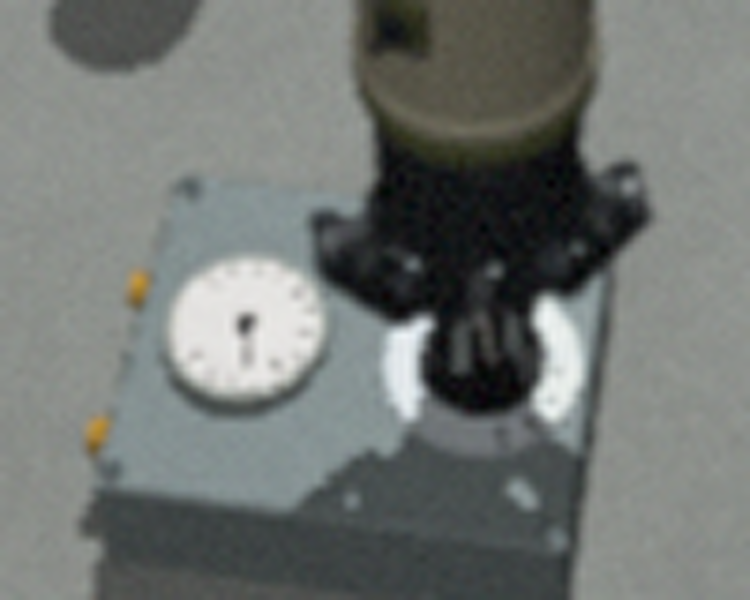

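View pics/c9.png

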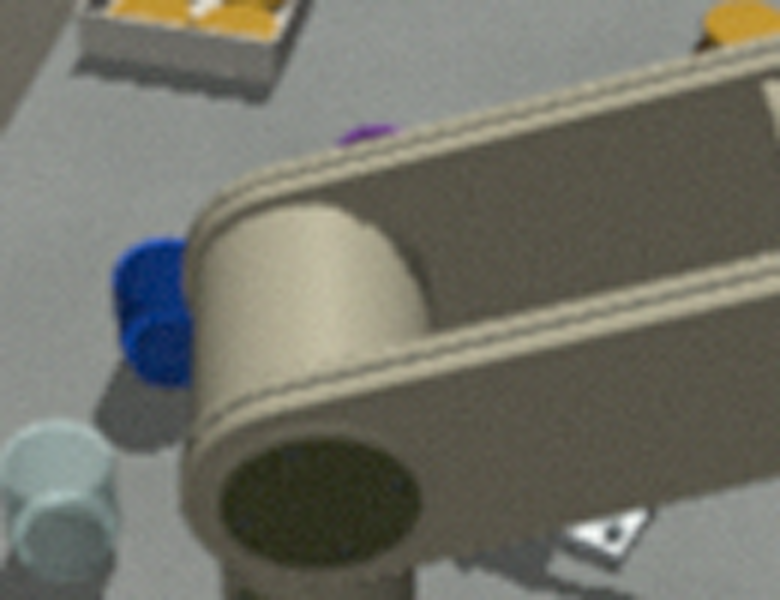

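```bash
python3 - <<'E'
from h import *
im=cv2.imread('pics/c8.png')
a=cv2.resize(im[280:440,380:600],(780,568),interpolation=cv2.INTER_CUBIC)
cv2.imwrite('pics/c11.png',cv2.convertScaleAbs(a,alpha=2))
for th in(0.8,1.1,1.2,1.25):
    y=np.radians(5.9+180)-th
    P=[[562.5+q*np.cos(y),230.5+q*np.sin(y),110] for q in(0,12,25)]
    p=(proj('side',P)-[190,220]+.5)*7.5;p=(p-[380,280])*3.545;v=p[2]-p[0];print(th,p.round(),np.degrees(np.arctan2(v[1],v[0])))
E
```

```text
0.8 [[373. 114.]
 [435. 192.]
 [503. 277.]] 51.562814143027694
1.1 [[373. 114.]
 [405. 205.]
 [441. 305.]] 70.21308685608878
1.2 [[373. 114.]
 [395. 207.]
 [419. 310.]] 76.6544783793464
1.25 [[373. 114.]
 [390. 208.]
 [408. 312.]] 79.90144753757116
```

View pics/c11.png

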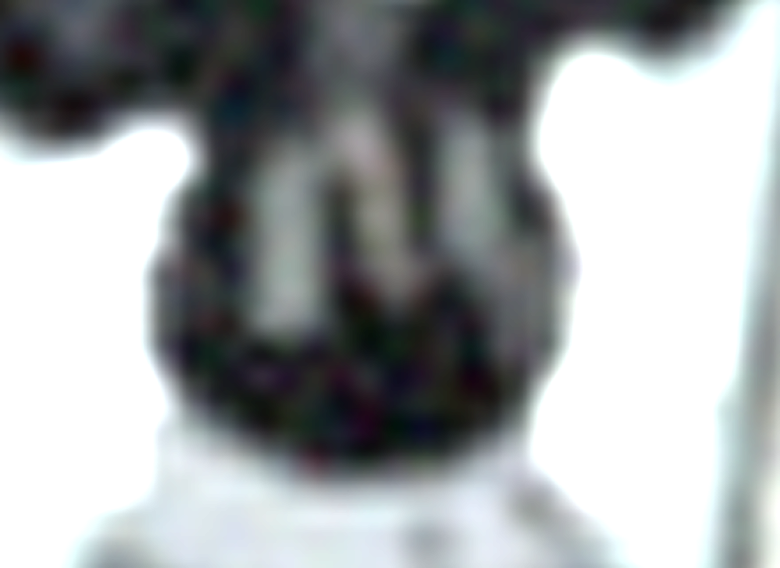

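Third-click evidence so far: the tool is at 1.218 rad and the restoring moment is +0.15 to 0.18 N m. The white line, running from (350,125) to (405,290), reads about 1.1 to 1.2 rad, which is coarse. I'll go on in small steps to feel for the firm end.

```bash
S='
from bench import telemetry as t
s=t.sense();print("TZ",s["wrist_torque"].round(3),s["tcp_rot"][2].round(2))'
python3 -c "$S"; python3 -m inch '[[[0,0,0],[0,0,0.02],0.1],[[0,0,0],[0,0,0.02],0.1],[[0,0,0],[0,0,0.02],0.1]]' 110; python3 -c "$S"; python3 -m inch '[[[0,0,0],[0,0,0.02],0.1],[[0,0,0],[0,0,0.02],0.1],[[0,0,0],[0,0,0.02],0.1]]' 110; python3 -c "$S"
```

```text
TZ [ 0.979 -0.626  0.099] 116.15
time: 13.25
tool_pos: [564.7, 231.8, 94.8]
tcp_rot: [179.7, -0.0, 115.0]
ft_force: [4.5, 7.8, 2.5]
finger_gap: 12.2
TZ [ 1.098 -0.612  0.241] 115.01
time: 13.55
tool_pos: [564.7, 231.9, 94.7]
tcp_rot: [179.7, -0.1, 113.9]
ft_force: [3.6, 7.4, 3.2]
finger_gap: 12.1
TZ [ 1.041 -0.594  0.419] 113.88
```

The moment went from 0.13 to 0.24 to 0.42 N m. That last value is above any click (0.3), so this is the firm end at 1.25 and the dial is past the third click. I'll back off slightly to hold inside the third position, then check everything.

```bash
python3 -m inch '[[[0,0,0],[0,0,-0.02],0.1],[[0,0,0],[0,0,-0.02],0.1],[[0,0,0],[0,0,-0.02],0.1],[[0,0,0],[0,0,-0.02],0.1],[[0,0,0],[0,0,-0.02],0.1]]' 110; python3 - <<'E'
from h import *
s=telemetry.sense();print(s['ft_force'],s['wrist_torque'],s['tcp_rot'],s['finger_gap'])
im=viewer.snapshot('top')[:,:,::-1];cv2.imwrite("pics/d1.png",im)
cv2.imwrite("pics/d2.png",cv2.resize(im[100:260,120:400],(800,457),interpolation=cv2.INTER_CUBIC))
E
```

```text
time: 14.05
tool_pos: [564.7, 231.8, 94.7]
tcp_rot: [179.7, -0.1, 115.0]
ft_force: [3.3, 7.2, 2.5]
finger_gap: 12.3
[3.28855481 7.19538585 2.52251599] [ 1.04023327 -0.57702429  0.24272703] [ 1.79726687e+02 -5.00251365e-02  1.15015003e+02] 12.322875553367611
```

View pics/d2.png

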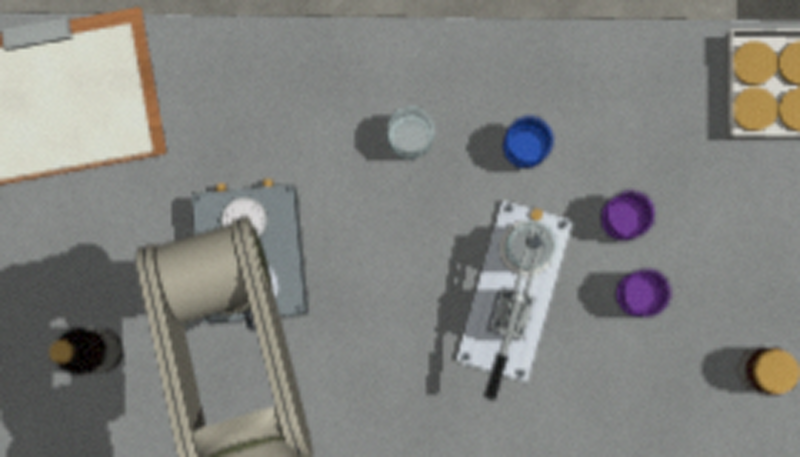

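The top view shows the clamp still over the jar, with the pad at (533,240) and the grip at (495,377). The bottle and the other jars are where they stood. Handing in.

```bash
python3 -c "
from bench import r
print(r.hand_in())"
```

```text
the job is handed in; nothing more can be done
None
```

The jar is clamped and the dial is held at the third click. I handed in at about 14 s; no verdict was reported.

**Clamp:** I pinched the handle's grip, led it along its path and let go. With the gripper off it, the grip's middle was about 2 px from where the locked position should appear. The final top view shows the clamp still down on the jar. When I pressed 4 mm further down on the handle, I felt no clear stop, probably because the pinch slipped. The lock is therefore judged from the pictures.

**Dial:** I turned it clockwise with the tool to 1.257 rad. There the moment rose to 0.42 N m, above any click, so I took that as the firm end. I then backed off and am holding at about 1.237 rad. The holding moment is 0.24 N m, slightly above the 0.1 to 0.2 N m given. The gauge needle moved on at each stage. The dial's white line, read earlier at 1.218 rad, gave only about 1.1 to 1.2 rad, a coarse reading a little below the tool's angle.

**Other objects:** The bottle and both other jars look undisturbed in the final top view. I did not measure their positions before and after.

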